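# Unlock a bench transformer and set its dial to the red mark

## Robot

A 6-joint arm with a two-finger parallel gripper is mounted at the origin on the work surface. World frame = base frame: x ahead of the robot, y to its left, z up, the work surface at z = 0. Lengths are in m, angles in rad, forces in N, time in s.
With the tool pointing down it reaches from about 0.375 to 0.9 m from the base axis. Payload 3.1 kg.
Tool frame: the origin (TCP) lies where the fingers leave the gripper's body, on its centre line; the fingertips stand 73 mm ahead of it and the grasp point (between the pads) lies 54 mm ahead of it; z points along the fingers, y is the line along which they close (so a half turn about z gives the same grasp; the last joint's range is limited). The gripper opens to 85 mm and grips with 20 to 120 N. Pads are 22 mm wide; open, the fingers measure 114 mm over their backs; the gripper's body (76 mm by 85 mm) begins 54 mm behind the grasp point. The pads swing forward as they close: fully open they stand 13 mm farther back than shut.
Start: joints at [-1.357, 0.527, 1.433, -0, 1.181, -0.178], TCP at [0.239, -0.577, 0.304] pointing down, gripper open.
Joint ranges: [-3.08, 3.08], [-0.75, 2.2], [0.22, 2.44], [-1.43, 4.57], [0, 2.65], [-2.85, 2.85]. Speed limits (rad/s): [2.79, 2.79, 3.14, 3.14, 3.14, 3.14].

## Interface

Orientations are given as a unit quaternion [x, y, z, w].
In Python, from station import manip gives the robot as it stands.
- The arm moves only by the tool step_arm, never from a script. Its argument "moves" is one flat list of numbers, 5 for each row, row after row: the opening, from 0 (shut) to 1 (fully open), then the shift along the world's x, y, z scaled (see below), then the turn about the world's z scaled (see below). In form: [fingers, x, y, z, yaw, fingers, x, y, z, yaw, ...]. A call has 1 to 12 rows; each row is the pose to reach, as a shift and turn from the pose commanded when the call began, turning the shorter way round; what a row does not reach only later rows make up. The controller multiplies each number of a shift by 200 mm and each number of a turn by pi rad. A row lasts 1/8 s, in which the tool goes at most 62.5 mm and 10.7 degrees, less where a joint would pass 70% of its speed; a pose out of reach is approached as far as the arm can. A call with a number of a shift or a turn outside -1 to 1 is refused whole. A call with a gripper value outside its range is refused whole. The fingers move at their own pace and stop on an object; "grip_force" is the grip in N (left out, the last holds). Time passes only in rows, so rows that repeat a pose let the fingers close. It gives the time, the measured TCP pose, the force, the opening and the grip force at its end, in the units of the state.
- manip.sense(): the state, without advancing time (a new reading comes with each control period).
- manip.snapshot(name): name is "scene" or "top" or "wrist"; returns a dict with "color" (400x640x3 uint8, blue, green, red), "z_map" (400x640 float32, m along the optical axis (not along the pixel's ray), 0 where there is no reading), "fovy" (degrees; the focal length in pixels is half the picture's height over the tangent of half this angle, whatever the lens; pixels are square), "cx", "cy" (the principal point, pixels), "R" (3x3) and "t" (3): a world point X has camera coordinates R X + t; the wrist camera has in their place "mount" (4x4, takes a point from camera to tool coordinates, whose origin is the TCP and whose axes are the flange's). Camera axes: x right, y down, z forward; pixel columns grow to the right and rows downward; lengths in m; the calibration is good to about 2 mm. A picture is of the moment at which its call begins: read the wrist's pose just before it.
- manip.sign_off(): hands the job in; it is judged then, once.
The state is a dict: "t": time; "q": joint angles; "qd": joint speeds; "tau": joint torques, N m; "tcp_pos": TCP position; "tool_rot": TCP orientation; "force": force on the tool from outside, world axes, zero at the start; "ft_torque": the same for the moment, N m; "finger_gap": opening from 0.0 (shut) to 1.0 (fully open); "gripper_force": force on a finger pad.
Only numpy, scipy, OpenCV 4.12 (cv2) and the standard library are available. Lean on these libraries where they do the work, as an engineer would, in place of code of your own. Each camera call takes 0.05 s, during which the arm holds its last target. There are 200 camera calls.

## Task

The yellow guard bar across the dial of the variable transformer locks it off. Lift the bar straight up, level, so that both ends leave their brackets together, and lower it (do not drop it) into the grey tray, lying wholly inside. Then turn the black knob clockwise until its white pointer points at the red mark, let go, and leave the screwdriver and circuit board where they are.

Things in the scene. Friction and masses are not known exactly. Their poses are not given: they have to be found in the camera images.
- variac: Variable transformer, fixed to the bench: grey box 200 x 200 mm, 100 mm high, dial on its top face, at its centre: a white scale disc with black ticks every 15 degrees and a black knob. Origin: centre of its underside, on the bench; z up. Two U brackets stand on its top, 80 mm either side of the dial's centre along its y; the guard bar lies in them along y, over the knob.
- seat_a (a point): Middle of the seat of the steel U bracket at the box's +y side, 156 mm above the bench. Bracket 42 mm along the box's x and 12 mm along y, open at the top; its cheeks rise to 172 mm above the bench; slot 22 mm wide in x.
- seat_b (a point): The same for the like bracket at the box's -y side.
- bar_centre (a point): Centre (half-way along and up) of the loose yellow, black-banded guard bar, 0.2 to 0.42 kg, 196 mm long (its y): 16 mm wide (x), 34 mm high (z), with end plates 36 mm wide, 44 mm high, 8 mm thick. 173 mm above the bench when in its brackets; 22 mm above the floor when stood on its end plates, which hang outside the brackets with 4 mm play: it comes out upward only, clear once raised 17 mm.
- tray_in (a point): Centre of the inner floor of the empty grey tray, fixed to the bench: outside 150 mm (its x) by 260 mm (its y), 20 mm high, walls 4 mm; inside 142 x 252 mm. The bar fits in lengthwise along the tray's y.
- knob_grip (a point): Point on the knob's vertical axis at grip height, 130 mm above the bench; turns with the knob, x towards the pointer, z up. Black knob: round skirt 84 mm across, its top 109 mm above the bench, and on it a straight grip 70 mm long (x), 18 mm wide (y), 34 mm high, top at 143 mm. It stays where it is left (friction torque about 0.06 N m).
- pointer (a point): Tip of the white pointer line at the rim of the knob's skirt, 43 mm from the knob's axis, 109 mm above the bench; turns with the knob.
- set_mark (a point): Inner tip of the red wedge (about 16 mm long) fixed beside the knob's rim, 43 mm from the knob's axis, 109 mm above the bench: the set mark. When the pointer is at the mark, the pointer tip lies on this point. The mark does not move.
- knob (a joint): Angle of the knob, rad: 0 at the low end stop, grows clockwise seen from above, up to 4.71 at the high stop. The mark is 0.6 to 2.6 rad clockwise of the start.
- driver: Bystander: loose orange screwdriver, 180 mm long, lying between the work places. Origin on its underside at mid-length.
- board: Bystander: loose green circuit board, 80 x 60 mm, 13 mm high, lying behind the screwdriver. Origin: centre of its underside.

How it is judged:
By the outcome, as a careful person would: the job done as asked, in the order asked, and still so for the second after the job is handed in, with the robot touching nothing.
It also fails if it takes over 72 s, if anything falls off the work surface, if the arm or the gripper's body presses on something with over 40 N, if the wrist force passes 120 N, or if a joint passes its speed limit or range.

## Working session

There is one attempt and no reset: what is moved stays moved. The work goes in short steps, Python scripts to look and compute and a tool call to move; the robot and the scene stay as the last step left them, time stands still between calls to the robot, and variables do not carry over. Pictures are saved under pics/ and viewed, at most 11 in all, crops included, and the job is handed in when it is done.

Besides the shell and the picture viewer there is one more tool, called by a JSON object that holds its "method" and its "body". step_arm: Moves the arm, as the interface text tells. Its arguments: {"type":"object","properties":{"moves":{"type":"array","items":{"type":"number"}},"grip_force":{"type":"number"}},"required":["moves"]}

```bash
ls; mkdir -p pics
cat > h.py <<'E'
import numpy as np, cv2
from station import manip
from scipy.spatial.transform import Rotation as Ro
def cam(name):
    s=manip.sense(); d=manip.snapshot(name)
    f=d["color"].shape[0]/2/np.tan(np.radians(d["fovy"])/2)
    if "mount" in d and d.get("mount") is not None:
        T=np.eye(4);T[:3,:3]=Ro.from_quat(s["tool_rot"]).as_matrix();T[:3,3]=s["tcp_pos"]
        C=T@np.array(d["mount"]); Rw=C[:3,:3]; o=C[:3,3]
    else:
        Rw=np.array(d["R"]).T; o=-Rw@np.array(d["t"])
    d.update(f=f,Rw=Rw,o=o); return d
def ray(d,uv,z):
    uv=np.atleast_2d(uv).astype(float)
    r=np.c_[(uv[:,0]-d["cx"])/d["f"],(uv[:,1]-d["cy"])/d["f"],np.ones(len(uv))]@d["Rw"].T
    return d["o"]+r*((z-d["o"][2])/r[:,2])[:,None]
def cloud(d):
    v,u=np.mgrid[:400,:640]; z=d["z_map"]
    p=np.stack([(u-d["cx"])/d["f"]*z,(v-d["cy"])/d["f"]*z,z],-1)@d["Rw"].T+d["o"]
    p[z==0]=np.nan; return p
def proj(d,X):
    c=(np.atleast_2d(X)-d["o"])@d["Rw"]; return np.c_[c[:,0]/c[:,2]*d["f"]+d["cx"],c[:,1]/c[:,2]*d["f"]+d["cy"]]
E
python3 - <<'E'
from h import *
print(manip.sense())
for n in ("scene","top"):
    d=cam(n); cv2.imwrite(f"pics/{n}0.png",d["color"]); print(n,d["o"],d["f"],d["cx"],d["cy"],d["Rw"][:,2])
E
```

```text
pics
{'t': 0.0, 'q': array([-1.35651946e+00,  5.28459288e-01,  1.43392037e+00, -6.74994761e-06,
        1.18136047e+00, -1.78518845e-01]), 'qd': array([-0.00201213, -0.00025604, -0.0003485 ,  0.00176337, -0.00017214,
        0.0003857 ]), 'tau': array([-9.44336753e-04, -4.42355204e+01, -1.78027081e+01, -4.10244475e-04,
        8.31036974e-03,  1.47589791e-06]), 'tcp_pos': array([ 0.23912675, -0.57683838,  0.30293191]), 'tool_rot': array([ 9.80775038e-01,  1.95138855e-01, -2.23167433e-05, -1.07351077e-03]), 'force': array([ 0.48659845, -0.10151216,  0.6040563 ]), 'ft_torque': array([ 0.06046749,  0.015862  , -0.04760515]), 'gripper_force': 0.0, 'finger_gap': 1.0006970023261257}
scene [1.39666621 0.48267236 0.96755237] 493.37991986278405 321.8954251466468 200.7070374489067 [-0.63949531 -0.39738676 -0.65812576]
top [ 5.02223044e-01 -1.50683255e-04  1.20528871e+00] 488.33928657710203 309.76540800819555 199.9957250061309 [ 0.0848068  -0.02087074 -0.99617881]
```

View pics/top0.png

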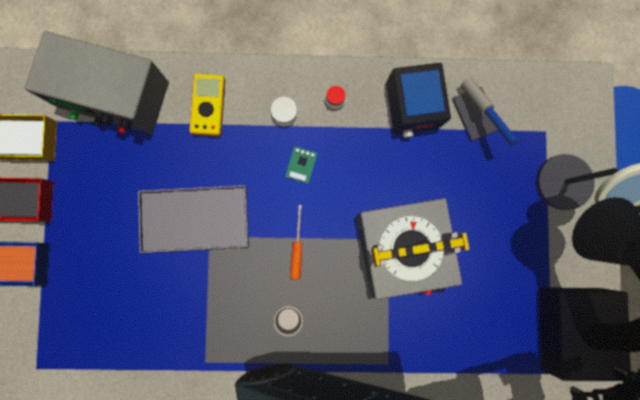

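View pics/scene0.png

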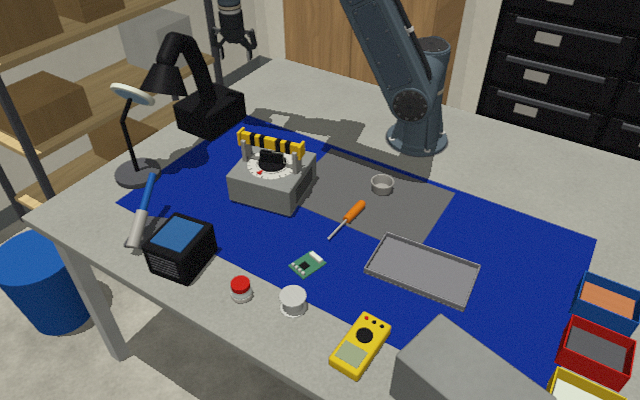

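The top view has the variac at about (412,250), with the bar running from (378,257) to (467,242) and the red mark near (413,225). The tray is at (193,218), the driver at (297,245) and the board at (301,165). The scene view agrees.

Run:
```python
from h import *
d=cam("top"); im=d["color"]; hsv=cv2.cvtColor(im,cv2.COLOR_BGR2HSV); P=cloud(d)
# bar
m=cv2.inRange(hsv,(18,120,100),(35,255,255)); m[:, :365]=0; m[:215]=0; m[290:]=0; m[:,480:]=0
v,u=np.nonzero(m); p=ray(d,np.c_[u,v],0.192)
r=cv2.minAreaRect(p[:,:2].astype(np.float32)); print("bar",r, cv2.boxPoints(r).round(4).tolist())
# box: depth z ~0.1
q=P[150:340,330:500].reshape(-1,3); b=q[(abs(q[:,2]-.1)<.006)]
r=cv2.minAreaRect(b[:,:2].astype(np.float32)); print("box",r,len(b))
# tray rim
q=P[170:270,120:265].reshape(-1,3); b=q[(q[:,2]>.012)&(q[:,2]<.03)]
r=cv2.minAreaRect(b[:,:2].astype(np.float32)); print("trayrim",r,len(b))
mt=(hsv[...,1]<90).astype(np.uint8)*255; mt[:,:120]=0; mt[:,258:]=0; mt[:170]=0; mt[256:]=0
cs,_=cv2.findContours(mt,0,2); c=max(cs,key=cv2.contourArea)
pp=ray(d,c[:,0],0.02); r=cv2.minAreaRect(pp[:,:2].astype(np.float32)); print("tray col",r,cv2.boxPoints(r).round(3).tolist())
# red
mr=cv2.inRange(hsv,(0,150,80),(8,255,255))|cv2.inRange(hsv,(172,150,80),(180,255,255)); mr[:210]=0; mr[240:]=0; mr[:,390:]&=255; mr[:,:390]=0; mr[:,440:]=0
v,u=np.nonzero(mr); print("red",len(u),ray(d,[[u.mean(),v.mean()]],.109))
print("tool",Ro.from_quat(manip.sense()["tool_rot"]).as_matrix().round(3))
d2=cam("scene")
```

```text
bar ((0.49021482467651367, -0.2528638243675232), (0.03747255727648735, 0.1978016346693039), 9.752242088317871) [[0.45500001311302185, -0.15860000252723694], [0.4884999990463257, -0.35350000858306885], [0.5253999829292297, -0.3472000062465668], [0.4918999969959259, -0.15219999849796295]]
box ((0.49229201674461365, -0.25310268998146057), (0.19999325275421143, 0.20060274004936218), 10.275525093078613) 5965
trayrim ((0.5544541478157043, 0.2710166573524475), (0.15025772154331207, 0.28577154874801636), 3.892885208129883) 681
tray col ((0.5447769165039062, 0.24535013735294342), (0.17101788520812988, 0.2833739221096039), 3.585209369659424) [[0.45100000500679016, 0.38100001215934753], [0.46799999475479126, 0.0989999994635582], [0.6389999985694885, 0.10899999737739563], [0.6209999918937683, 0.3919999897480011]]
red 15 [[ 0.54467292 -0.25668159  0.109     ]]
tool [[ 0.924  0.383 -0.   ]
 [ 0.383 -0.924  0.002]
 [ 0.    -0.002 -1.   ]]
```

{"method": "step_arm", "body": {"moves": [1, 0.63, 0.81, 0.15, 0.43, 1, 0.63, 0.81, 0.15, 0.43, 1, 0.63, 0.81, 0.15, 0.43, 1, 0.63, 0.81, 0.15, 0.43, 1, 0.63, 0.81, 0.15, 0.43, 1, 0.63, 0.81, 0.15, 0.43, 1, 0.63, 0.81, 0.15, 0.43, 1, 0.63, 0.81, 0.15, 0.43, 1, 0.63, 0.81, 0.15, 0.43]}}

```text
t: 1.32
tcp_pos: [0.3652, -0.4152, 0.3338]
tool_rot: [0.644, 0.765, 0.0, -0.0]
force: [-0.5, 0.1, -0.2]
finger_gap: 1.001
gripper_force: 0.0
```

{"method": "step_arm", "body": {"moves": [1, 0.63, 0.81, 0, 0, 1, 0.63, 0.81, 0, 0, 1, 0.63, 0.81, 0, 0, 1, 0.63, 0.81, 0, 0, 1, 0.63, 0.81, 0, 0, 1, 0.63, 0.81, 0, 0]}}

```text
t: 2.08
tcp_pos: [0.4906, -0.2546, 0.3338]
tool_rot: [0.644, 0.765, -0.0, 0.0]
force: [0.0, 0.1, 0.1]
finger_gap: 1.003
gripper_force: 0.0
```

Run:
```python
from h import *
s=manip.sense(); print(s["t"],s["tcp_pos"],s["q"],Ro.from_quat(s["tool_rot"]).as_matrix().round(3).tolist())
d=cam("wrist"); cv2.imwrite("pics/w1.png",d["color"]); print(d["mount"])
```

```text
2.075 [ 0.49064148 -0.25455576  0.33383855] [-6.80460990e-01  3.95025386e-01  1.58004438e+00 -8.44622522e-04
  1.16653563e+00 -8.51654623e-01] [[-0.171, 0.985, -0.0], [0.985, 0.171, -0.001], [-0.001, -0.001, -1.0]]
[[-3.80596878e-04 -9.49120621e-01 -3.14912532e-01  8.15068720e-02]
 [ 9.99999888e-01 -4.49906867e-04  1.47402992e-04 -2.52381600e-04]
 [-2.81584530e-04 -3.14912440e-01  9.49120685e-01 -6.99112054e-02]
 [ 0.00000000e+00  0.00000000e+00  0.00000000e+00  1.00000000e+00]]
```

View pics/w1.png

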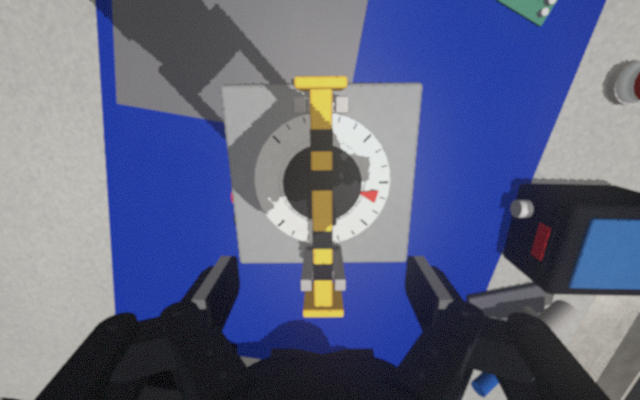

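The wrist view shows the bar vertical at column 321, rows 78–316, centred between the fingers. The red wedge is at (368,195).

Run:
```python
from h import *
d=cam("wrist"); hsv=cv2.cvtColor(d["color"],cv2.COLOR_BGR2HSV)
m=cv2.inRange(hsv,(18,120,60),(35,255,255)); m[:,:285]=0;m[:,355:]=0
v,u=np.nonzero(m)
for r0,r1 in ((70,90),(305,320)):
    k=(v>=r0)&(v<r1); r=cv2.minAreaRect(ray(d,np.c_[u,v][k],.195)[:,:2].astype(np.float32)); print(r)
s=manip.sense(); print(s["tcp_pos"],s["force"],s["ft_torque"])
```

```text
((0.4729193150997162, -0.16135390102863312), (0.03480563312768936, 0.008067973889410496), 9.760151863098145)
((0.5062064528465271, -0.34160304069519043), (0.03316740691661835, 0.010458659380674362), 9.771090507507324)
[ 0.4904734  -0.25486099  0.33386326] [0.50358506 0.70984606 0.14040334] [ 0.01846106 -0.02846737 -0.02854724]
```

{"method": "step_arm", "body": {"moves": [1, 0, 0.01, -0.25, 0, 1, 0, 0.01, -0.45, 0, 1, 0, 0.01, -0.525, 0, 1, 0, 0.01, -0.525, 0, 0, 0, 0.01, -0.525, 0, 0, 0, 0.01, -0.525, 0, 0, 0, 0.01, -0.525, 0, 0, 0, 0.01, -0.525, 0, 0, 0, 0.01, -0.525, 0, 0, 0, 0.01, -0.525, 0, 0, 0, 0.01, -0.525, 0, 0, 0, 0.01, -0.525, 0], "grip_force": 70}}

```text
t: 3.68
tcp_pos: [0.4914, -0.2515, 0.2297]
tool_rot: [0.643, 0.766, -0.0, 0.0]
force: [-1.8, 0.4, 6.3]
finger_gap: 0.173
gripper_force: 69.3
```

{"method": "step_arm", "body": {"moves": [0, 0, 0, 0.03, 0, 0, 0, 0, 0.06, 0, 0, 0, 0, 0.1, 0, 0, 0, 0, 0.15, 0, 0, 0, 0, 0.2, 0, 0, 0, 0, 0.3, 0, 0, 0, 0, 0.4, 0, 0, 0, 0, 0.5, 0, 0, 0, 0, 0.5, 0, 0, 0, 0, 0.5, 0]}}

```text
t: 4.92
tcp_pos: [0.4908, -0.251, 0.3285]
tool_rot: [0.643, 0.766, -0.0, -0.001]
force: [0.0, -0.4, -2.5]
finger_gap: 0.18
gripper_force: 68.3
```

Run:
```python
from h import *
s=manip.sense(); print(s["force"],s["ft_torque"],s["finger_gap"])
d=cam("scene"); cv2.imwrite("pics/s2.png",np.hstack([cv2.resize(d["color"][80:230,180:340],(480,450))]))
P=cloud(d); hsv=cv2.cvtColor(d["color"],cv2.COLOR_BGR2HSV)
m=cv2.inRange(hsv,(18,120,60),(35,255,255))>0
q=P[m]; q=q[(abs(q[:,0]-.49)<.1)&(abs(q[:,1]+.25)<.15)]
for a in (q[:,1]>-.175),(q[:,1]<-.33): print(q[a].max(0),q[a].min(0),a.sum())
```

```text
[ 0.03407912 -0.37863696 -2.5238807 ] [0.05233203 0.00168525 0.0408602 ] 0.17960062843033936
[ 0.4968128  -0.15212554  0.29577696] [ 0.45788923 -0.17474575  0.24989122] 164
[ 0.52971406 -0.33036249  0.29563905] [ 0.4916382  -0.35081093  0.25000638] 134
```

View pics/s2.png

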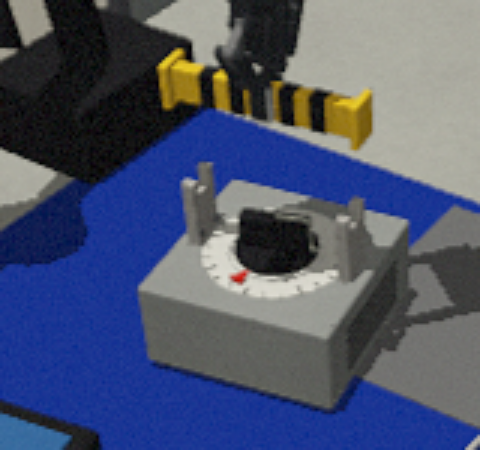

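The bar is level and clear of the brackets, with the end tops at 0.2958 and 0.2956. Next is the tray.

Run:
```python
from h import *
for n in ("top","scene"):
    d=cam(n); P=cloud(d); k=(P[...,0]>.42)&(P[...,0]<.68)&(P[...,1]>.08)&(P[...,1]<.44)
    m=((P[...,2]>.013)&(P[...,2]<.028)&k).astype(np.uint8)
    fl=P[(abs(P[...,0]-.55)<.03)&(abs(P[...,1]-.25)<.06)][:,2]; print(n,"floor",np.median(fl),fl.std())
    N,L,S,_=cv2.connectedComponentsWithStats(cv2.dilate(m,np.ones((3,3))))
    i=1+np.argmax(S[1:,4]); sel=(L==i)&(m>0); q=P[sel][:,:2].astype(np.float32)
    print(N,S[1:,4],cv2.minAreaRect(q),q.shape)
    # colour outline
    hsv=cv2.cvtColor(d["color"],cv2.COLOR_BGR2HSV)
    g=((hsv[...,1]<110)&k).astype(np.uint8); g=cv2.morphologyEx(g,cv2.MORPH_OPEN,np.ones((5,5)))
    c=max(cv2.findContours(g,0,2)[0],key=cv2.contourArea); r=cv2.minAreaRect(ray(d,c[:,0],.02)[:,:2].astype(np.float32)); print("col",r)
    if n=="top": cv2.imwrite("pics/t3.png",cv2.resize(d["color"][160:280,110:330],(770,420),interpolation=cv2.INTER_CUBIC))
```

```text
top floor 0.004821138676802672 0.0022943064449267737
2 [1381] ((0.5555955767631531, 0.2586311995983124), (0.1505892127752304, 0.2610560357570648), 3.9688491821289062) (662, 2)
col ((0.5248011350631714, 0.2336602807044983), (0.21658065915107727, 0.3067736029624939), 2.5009562969207764)
scene floor 0.004261080084566993 0.0019162185705570236
2 [1536] ((0.5540328621864319, 0.2581978738307953), (0.15648266673088074, 0.2601456940174103), 4.131741523742676) (740, 2)
col ((0.5362169146537781, 0.2398679256439209), (0.2169506698846817, 0.29764121770858765), 4.110314846038818)
```

View pics/t3.png

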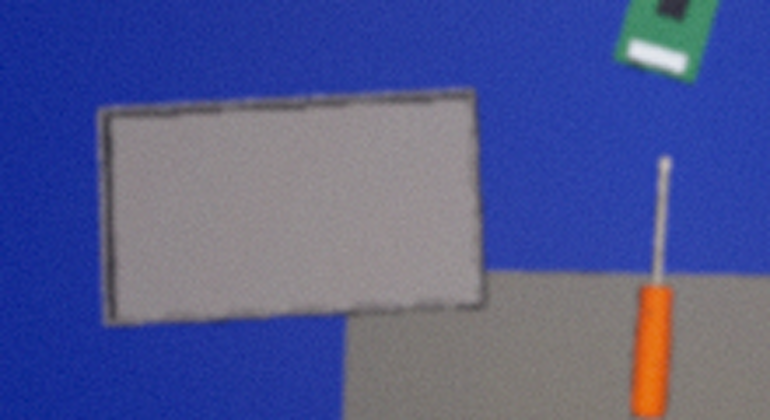

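The rim depth puts the tray at (0.555, 0.258) with yaw about 4°, and its floor near 4 mm. I'm carrying the bar over.

{"method": "step_arm", "body": {"moves": [0, 0.03, 0.15, 0, -0.01, 0, 0.06, 0.4, 0, -0.02, 0, 0.09, 0.65, 0, -0.033, 0, 0.12, 0.9, 0, -0.033, 0, 0.12, 0.9, 0, -0.033]}}

```text
t: 5.7
tcp_pos: [0.5146, -0.0679, 0.3282]
tool_rot: [0.68, 0.733, -0.0, -0.001]
force: [0.1, -0.1, -2.6]
finger_gap: 0.176
gripper_force: 68.4
```

{"method": "step_arm", "body": {"moves": [0, 0.03, 0.25, 0, 0, 0, 0.06, 0.5, 0, 0, 0, 0.1, 0.75, 0, 0, 0, 0.1, 0.9, 0, 0, 0, 0.1, 0.9, 0, 0]}}

```text
t: 6.32
tcp_pos: [0.5352, 0.1097, 0.3283]
tool_rot: [0.681, 0.732, -0.0, -0.0]
force: [-0.3, -1.0, -2.1]
finger_gap: 0.18
gripper_force: 68.6
```

{"method": "step_arm", "body": {"moves": [0, 0.05, 0.25, 0, 0, 0, 0.1, 0.5, 0, 0, 0, 0.1, 0.7, 0, 0, 0, 0.1, 0.745, 0, 0, 0, 0.1, 0.745, 0, 0, 0, 0.1, 0.745, 0, 0]}}

```text
t: 7.08
tcp_pos: [0.5555, 0.2558, 0.3287]
tool_rot: [0.683, 0.731, -0.001, 0.0]
force: [-0.2, 0.5, -3.2]
finger_gap: 0.174
gripper_force: 68.7
```

Run:
```python
from h import *
s=manip.sense(); R=Ro.from_quat(s["tool_rot"]).as_matrix(); print(s["t"],s["tcp_pos"],np.degrees(np.arctan2(R[1,1],R[0,1])),s["finger_gap"],s["force"])
d=cam("wrist"); cv2.imwrite("pics/w4.png",d["color"])
```

```text
7.075 [0.55552204 0.25579721 0.32866609] 3.858358600871022 0.17440756725306497 [-0.15416646  0.5334832  -3.23612939]
```

View pics/w4.png

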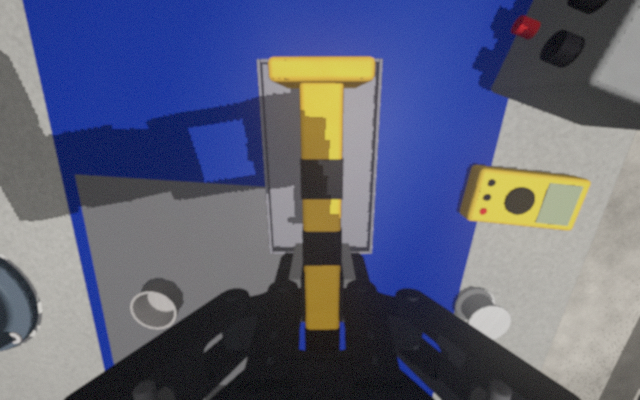

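The bar at column 321 lines up with the tray, which spans columns 260–382. Lowering.

{"method": "step_arm", "body": {"moves": [0, 0, 0.01, -0.2, 0, 0, 0, 0.01, -0.4, 0, 0, 0, 0.01, -0.6, 0, 0, 0, 0.01, -0.8, 0, 0, 0, 0.01, -0.95, 0, 0, 0, 0.01, -0.98, 0, 0, 0, 0.01, -0.98, 0]}}

```text
t: 8.0
tcp_pos: [0.556, 0.2591, 0.1334]
tool_rot: [0.683, 0.731, 0.0, 0.0]
force: [0.8, -0.0, -3.2]
finger_gap: 0.178
gripper_force: 68.6
```

{"method": "step_arm", "body": {"moves": [0, 0, 0, -0.08, 0, 0, 0, 0, -0.14, 0, 0, 0, 0, -0.18, 0, 0, 0, 0, -0.21, 0, 0, 0, 0, -0.225, 0, 0, 0, 0, -0.225, 0, 0, 0, 0, -0.225, 0]}}

```text
t: 8.88
tcp_pos: [0.5554, 0.2597, 0.0882]
tool_rot: [0.682, 0.731, 0.0, 0.0]
force: [-0.8, 0.7, -4.4]
finger_gap: 0.179
gripper_force: 68.7
```

Creep down to contact.

{"method": "step_arm", "body": {"moves": [0, 0, 0, -0.01, 0, 0, 0, 0, -0.02, 0, 0, 0, 0, -0.025, 0, 0, 0, 0, -0.025, 0]}}

```text
t: 9.38
tcp_pos: [0.5552, 0.2596, 0.0828]
tool_rot: [0.682, 0.731, -0.0, -0.0]
force: [0.0, 0.4, -2.8]
finger_gap: 0.178
gripper_force: 68.9
```

{"method": "step_arm", "body": {"moves": [0, 0, 0, -0.005, 0, 0, 0, 0, -0.01, 0, 0, 0, 0, -0.01, 0, 0, 0, 0, -0.01, 0]}}

```text
t: 9.88
tcp_pos: [0.5553, 0.2596, 0.0827]
tool_rot: [0.682, 0.731, 0.0, 0.0]
force: [-2.3, -1.1, 9.0]
finger_gap: 0.177
gripper_force: 70.6
```

Contact. I'm releasing it, then going up.

{"method": "step_arm", "body": {"moves": [0.25, 0, 0, 0, 0, 0.4, 0, 0, 0, 0, 0.5, 0, 0, 0, 0, 0.5, 0, 0, 0, 0, 0.5, 0, 0, 0.05, 0, 0.5, 0, 0, 0.15, 0, 0.5, 0, 0, 0.4, 0, 0.5, 0, 0, 0.7, 0, 0.5, 0, 0, 1, 0, 0.5, 0, 0, 1, 0]}}

```text
t: 11.12
tcp_pos: [0.558, 0.2605, 0.2887]
tool_rot: [0.682, 0.731, 0.006, 0.004]
force: [-0.2, -0.2, 0.2]
finger_gap: 0.5
gripper_force: 0.0
```

{"method": "step_arm", "body": {"moves": [1, -0.05, -0.25, 0.15, 0, 1, -0.1, -0.5, 0.2, 0, 1, -0.1, -0.75, 0.2, 0, 1, -0.1, -0.9, 0.2, 0, 1, -0.1, -0.9, 0.2, 0]}}

```text
t: 11.75
tcp_pos: [0.5348, 0.0778, 0.321]
tool_rot: [0.684, 0.73, -0.0, -0.0]
force: [-0.0, 0.0, 1.1]
finger_gap: 0.999
gripper_force: 0.0
```

{"method": "step_arm", "body": {"moves": [1, -0.05, -0.25, 0, 0, 1, -0.1, -0.5, 0, 0, 1, -0.1, -0.75, 0, 0, 1, -0.1, -0.9, 0, 0, 1, -0.1, -0.9, 0, 0]}}

```text
t: 12.38
tcp_pos: [0.5154, -0.1012, 0.3208]
tool_rot: [0.683, 0.73, 0.0, -0.0]
force: [-0.5, 0.5, 0.5]
finger_gap: 0.998
gripper_force: 0.0
```

Run:
```python
from h import *
s=manip.sense(); R=Ro.from_quat(s["tool_rot"]).as_matrix(); print(s["t"],s["tcp_pos"],s["q"],np.degrees(np.arctan2(R[1,1],R[0,1])))
d=cam("top"); cv2.imwrite("pics/t5.png",cv2.resize(d["color"][140:320,120:480],(800,400),interpolation=cv2.INTER_CUBIC))
hsv=cv2.cvtColor(d["color"],cv2.COLOR_BGR2HSV); m=cv2.inRange(hsv,(18,120,60),(35,255,255)); m[:180]=0;m[265:]=0;m[:,:130]=0;m[:,255:]=0
v,u=np.nonzero(m); print(cv2.minAreaRect(ray(d,np.c_[u,v],.046)[:,:2].astype(np.float32)))
```

```text
12.375 [ 0.51542502 -0.10117958  0.32079925] [-4.06934669e-01  3.72297235e-01  1.66145080e+00  4.29713770e-04
  1.10793620e+00 -4.73858413e-01] 3.823452624406485
((0.5573159456253052, 0.2568652927875519), (0.03589648753404617, 0.1996145248413086), 3.7343103885650635)
```

View pics/t5.png

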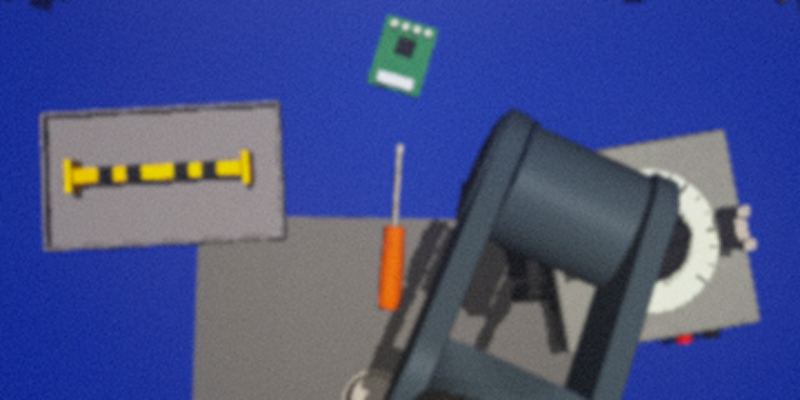

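The bar lies flat and central in the tray. Now to the dial.

{"method": "step_arm", "body": {"moves": [1, -0.04, -0.25, 0, 0.01, 1, -0.08, -0.5, 0, 0.02, 1, -0.125, -0.7, 0, 0.033, 1, -0.125, -0.76, 0, 0.033, 1, -0.125, -0.76, 0, 0.033, 1, -0.125, -0.76, 0, 0.033]}}

```text
t: 13.18
tcp_pos: [0.4905, -0.2503, 0.3208]
tool_rot: [0.643, 0.766, 0.0, -0.001]
force: [-0.8, -1.2, -0.3]
finger_gap: 1.0
gripper_force: 0.0
```

Run:
```python
from h import *
s=manip.sense(); R=Ro.from_quat(s["tool_rot"]).as_matrix(); print(s["t"],s["tcp_pos"],s["q"],np.degrees(np.arctan2(R[1,1],R[0,1])))
d=cam("wrist"); np.savez("w6.npz",**{k:np.array(v) for k,v in d.items()}); cv2.imwrite("pics/w6.png",cv2.resize(d["color"][60:310,190:460],(648,600),interpolation=cv2.INTER_CUBIC))
```

```text
13.175 [ 0.4904985  -0.25029166  0.32077239] [-6.75087602e-01  4.07513989e-01  1.60035356e+00  7.58064367e-04
  1.13501794e+00 -8.50107915e-01] 10.009579459712283
```

View pics/w6.png

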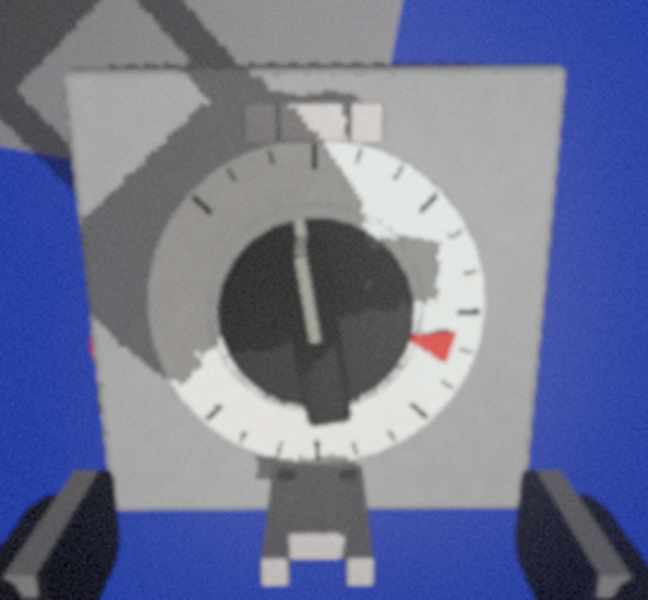

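The pointer's rim tip is at crop (299,221), the line continues over the grip to (317,340), and the red wedge tip is at crop (411,338).

Run:
```python
from h import *
d=dict(np.load("w6.npz")); im=d["color"]; hsv=cv2.cvtColor(im,cv2.COLOR_BGR2HSV)
c2f=lambda p:np.array(p)/2.4+[190,60]
# scale disc outline: ellipse fit of hand-read extremes, z guess .101
ext=ray(d,c2f([[148,300],[484,300],[315,142],[317,460]]),.101)[:,:2]; print(ext)
# skirt rim
m=cv2.inRange(hsv,(0,0,0),(180,255,75)); m[:,:275]=0; m[:,370:]=0; m[:145]=0; m[235:]=0
x0=ext.mean(0); print("disc mid",x0)
# red wedge
mr=cv2.inRange(hsv,(0,120,80),(10,255,255))|cv2.inRange(hsv,(172,120,80),(180,255,255)); mr[:,:350]=0;mr[:, 390:]=0;mr[:180]=0;mr[220:]=0
v,u=np.nonzero(mr); R=ray(d,np.c_[u,v],.109)[:,:2]
tip=ray(d,c2f([411,338]),.109)[0,:2]
pt=ray(d,c2f([299,221]),.109)[0,:2]
top=ray(d,c2f([[302,262],[317,340]]),.143)[:,:2]; print("line on grip top",top, "dir",np.degrees(np.arctan2(*(top[0]-top[1])[::-1])))
for c in (x0,np.array([.4902,-.2529])):
    a=lambda p:np.degrees(np.arctan2(p[1]-c[1],p[0]-c[0])); n=lambda p:np.hypot(*(p-c))
    print("c",c,"redcent",a(R.mean(0)),n(R.mean(0)),"redtip",a(tip),n(tip),"ptr",a(pt),n(pt),"topline",a(top[0]),a(top[1]),n(top[0]),n(top[1]))
P=cloud(d); k=(abs(P[...,2]-.143)<.004)&(np.hypot(P[...,0]-.49,P[...,1]+.253)<.045); print("griptop",cv2.minAreaRect(P[k][:,:2].astype(np.float32)),k.sum())
```

```text
[[ 0.41837778 -0.26064329]
 [ 0.56101151 -0.23552225]
 [ 0.47792145 -0.18348632]
 [ 0.50352398 -0.32398138]]
disc mid [ 0.49020868 -0.25090831]
line on grip top [[ 0.48026691 -0.22363931]
 [ 0.4907938  -0.25204034]] dir 110.33731748898434
c [ 0.49020868 -0.25090831] redcent -5.03754736130558 0.05230332223339402 redtip -6.154228791460598 0.04218614159936137 ptr 110.21836306215815 0.03872877088234295 topline 110.03091118082412 -62.66635455236088 0.029024762926865975 0.0012743066689908228
c [ 0.4902 -0.2529] redcent -2.857459184610439 0.052174843290362184 redtip -3.4523812340684037 0.04202797003473483 ptr 109.23545678370355 0.0406007128138147 topline 108.75074530046282 55.36564226910728 0.03090071210147414 0.0010448070205358244
griptop ((0.4897739589214325, -0.253006249666214), (0.017911704257130623, 0.0701524168252945), 19.4882869720459) 1432
```

{"method": "step_arm", "body": {"moves": [0.65, -0.003, -0.0135, -0.15, 0.053, 0.65, -0.003, -0.0135, -0.35, 0.053, 0.65, -0.003, -0.0135, -0.5, 0.053, 0.65, -0.003, -0.0135, -0.6, 0.053, 0.65, -0.003, -0.0135, -0.67, 0.053, 0.65, -0.003, -0.0135, -0.67, 0.053, 0.65, -0.003, -0.0135, -0.67, 0.053]}}

```text
t: 14.1
tcp_pos: [0.4902, -0.2551, 0.1877]
tool_rot: [0.577, 0.816, -0.0, 0.001]
force: [0.2, -0.2, -0.1]
finger_gap: 0.646
gripper_force: 0.0
```

{"method": "step_arm", "body": {"moves": [0.3, 0, 0, 0, 0, 0, 0, 0, 0, 0, 0, 0, 0, 0, 0, 0, 0, 0, 0, 0, 0, 0, 0, 0, 0, 0, 0, 0, 0, 0], "grip_force": 40}}

```text
t: 14.85
tcp_pos: [0.4906, -0.2551, 0.1878]
tool_rot: [0.578, 0.816, 0.0, 0.001]
force: [4.2, 3.4, 5.1]
finger_gap: 0.204
gripper_force: 41.7
```

{"method": "step_arm", "body": {"moves": [0, -0.003, 0.01, 0, 0, 0, -0.003, 0.01, 0, 0]}}

```text
t: 15.1
tcp_pos: [0.4905, -0.2548, 0.1878]
tool_rot: [0.577, 0.816, -0.001, 0.003]
force: [4.6, -2.9, 4.3]
finger_gap: 0.205
gripper_force: 41.5
```

{"method": "step_arm", "body": {"moves": [0, 0, 0, 0, -0.02, 0, 0, 0, 0, -0.05, 0, 0, 0, 0, -0.08, 0, 0, 0, 0, -0.12, 0, 0, 0, 0, -0.16, 0, 0, 0, 0, -0.2, 0, 0, 0, 0, -0.2, 0]}}

```text
invalid input at $.moves: expected a multiple of 5 numbers
```

{"method": "step_arm", "body": {"moves": [0, 0, 0, 0, -0.02, 0, 0, 0, 0, -0.05, 0, 0, 0, 0, -0.08, 0, 0, 0, 0, -0.12, 0, 0, 0, 0, -0.16, 0, 0, 0, 0, -0.2, 0, 0, 0, 0, -0.2]}}

```text
t: 15.98
tcp_pos: [0.49, -0.2548, 0.1878]
tool_rot: [0.802, 0.598, 0.0, 0.002]
force: [3.0, -3.7, 5.2]
finger_gap: 0.202
gripper_force: 41.7
```

Run:
```python
from h import *
s=manip.sense(); R=Ro.from_quat(s["tool_rot"]).as_matrix(); print(s["t"],s["tcp_pos"],s["q"],np.degrees(np.arctan2(R[1,1],R[0,1])),s["force"],s["ft_torque"])
```

```text
15.975 [ 0.48998747 -0.25475543  0.18780504] [-6.81378701e-01  5.94604945e-01  1.72092374e+00 -1.48766116e-03
  8.21693566e-01 -3.90772324e-01] -16.592332837796846 [ 3.00286263 -3.69069848  5.16199619] [-0.32353758 -0.19624664 -0.07388811]
```

{"method": "step_arm", "body": {"moves": [0, 0, 0, 0, -0.04, 0, 0, 0, 0, -0.08, 0, 0, 0, 0, -0.12, 0, 0, 0, 0, -0.16, 0, 0, 0, 0, -0.2, 0, 0, 0, 0, -0.24, 0, 0, 0, 0, -0.28, 0, 0, 0, 0, -0.32, 0, 0, 0, 0, -0.36, 0, 0, 0, 0, -0.39, 0, 0, 0, 0, -0.39]}}

```text
t: 17.35
tcp_pos: [0.4894, -0.2539, 0.1878]
tool_rot: [1.0, 0.028, 0.001, 0.001]
force: [1.8, 0.1, 6.1]
finger_gap: 0.204
gripper_force: 41.9
```

Run:
```python
from h import *
s=manip.sense(); R=Ro.from_quat(s["tool_rot"]).as_matrix(); print(s["t"],s["tcp_pos"],np.degrees(np.arctan2(R[1,1],R[0,1])),s["force"],s["ft_torque"])
d=cam("wrist"); np.savez("w7.npz",**{k:np.array(v) for k,v in d.items()}); cv2.imwrite("pics/w7.png",cv2.resize(d["color"][:300,140:540],(800,600),interpolation=cv2.INTER_CUBIC))
```

```text
17.35 [ 0.4893916  -0.25393067  0.18778819] -86.79877601193824 [1.83388459 0.1131779  6.11506072] [-0.00734162 -0.14755933 -0.06768998]
```

View pics/w7.png

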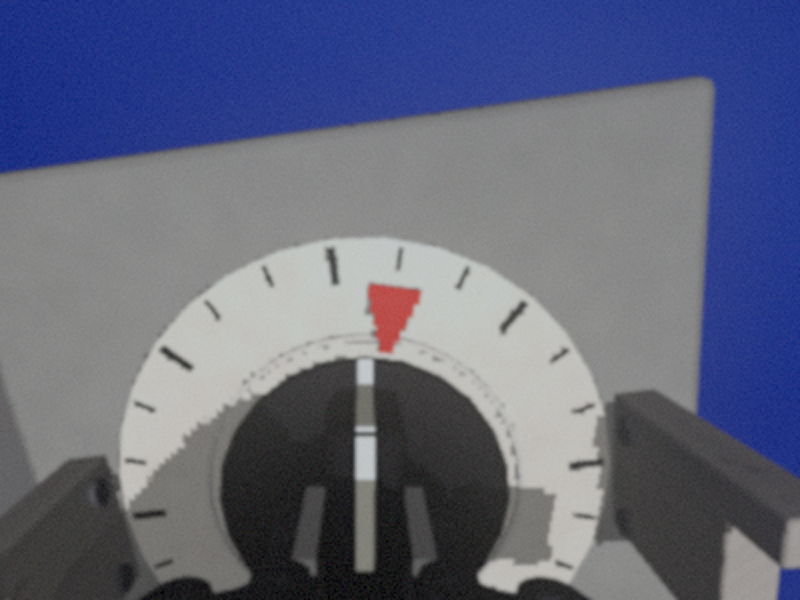

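The pointer tip is at crop (366,360) and the red wedge tip at crop (386,352), so a few degrees clockwise remain.

Run:
```python
from h import *
d=dict(np.load("w7.npz")); hsv=cv2.cvtColor(d["color"],cv2.COLOR_BGR2HSV)
f=lambda p:np.array(p)/2+[140,0]
mr=cv2.inRange(hsv,(0,120,80),(10,255,255))|cv2.inRange(hsv,(172,120,80),(180,255,255)); mr[:135]=0;mr[185:]=0;mr[:,310:]&=255;mr[:,:315]=0;mr[:,360:]=0
v,u=np.nonzero(mr); R=ray(d,np.c_[u,v],.109)[:,:2]
# wedge axis: fit midline per row
A=np.array([[u[v==r].mean(),r] for r in np.unique(v)]); mid=ray(d,A,.109)[:,:2]
print("red px",A[0],A[-1])
tip=mid[-1]; pt=ray(d,f([366,360]),.109)[0,:2]
mw=ray(d,f([[366,360],[366,385]]),.109)[:,:2]; top=ray(d,f([[365,440],[364.5,560]]),.143)[:,:2]
a=lambda w:np.degrees(np.arctan2(w[1],w[0]))
print("ptr dir skirt",a(mw[0]-mw[1]),"top",a(top[0]-top[1]),"wedge dir",a(mid[0]-mid[-1]))
# axis: dist 43 back from red tip etc.
for c in ([.4898,-.2530],d["o"][:2]*0+manip.sense()["tcp_pos"][:2]):
    c=np.array(c); print(c,"ptr",a(pt-c),np.hypot(*(pt-c)),"tip",a(tip-c),np.hypot(*(tip-c)),"cent",a(R.mean(0)-c))
print(pt,tip)
```

```text
red px [328.5 143. ] [333. 175.]
ptr dir skirt 3.253981951641789 top 3.0014117468441595 wedge dir 11.68142366788693
[ 0.4898 -0.253 ] ptr 1.703821181286846 0.04219938168441513 tip -4.855324698143872 0.04533161024192256 cent -4.38406571777811
[ 0.48940961 -0.25394259] ptr 2.9546852728264774 0.04262778756893976 tip -3.634985665798721 0.04565117739497036 cent -3.389278119571811
[ 0.53198072 -0.25174529] [ 0.53496894 -0.25683687]
```

{"method": "step_arm", "body": {"moves": [0, 0, 0, 0, -0.018, 0, 0, 0, 0, -0.0355, 0, 0, 0, 0, -0.0355, 0, 0, 0, 0, -0.0355]}}

```text
t: 17.9
tcp_pos: [0.4894, -0.2538, 0.1878]
tool_rot: [1.0, -0.028, 0.001, 0.001]
force: [2.1, -0.7, 7.8]
finger_gap: 0.201
gripper_force: 41.9
```

Run:
```python
from h import *
s=manip.sense(); R=Ro.from_quat(s["tool_rot"]).as_matrix(); print(s["t"],s["tcp_pos"],np.degrees(np.arctan2(R[1,1],R[0,1])),s["force"],s["ft_torque"])
d=cam("wrist"); np.savez("w8.npz",**{k:np.array(v) for k,v in d.items()}); cv2.imwrite("pics/w8.png",cv2.resize(d["color"][120:240,250:390],(700,600),interpolation=cv2.INTER_NEAREST))
```

```text
17.9 [ 0.48942486 -0.25384661  0.18779423] -93.16402546507507 [ 2.14760875 -0.68533682  7.78571725] [ 0.00903469 -0.16985657 -0.06319412]
```

View pics/w8.png

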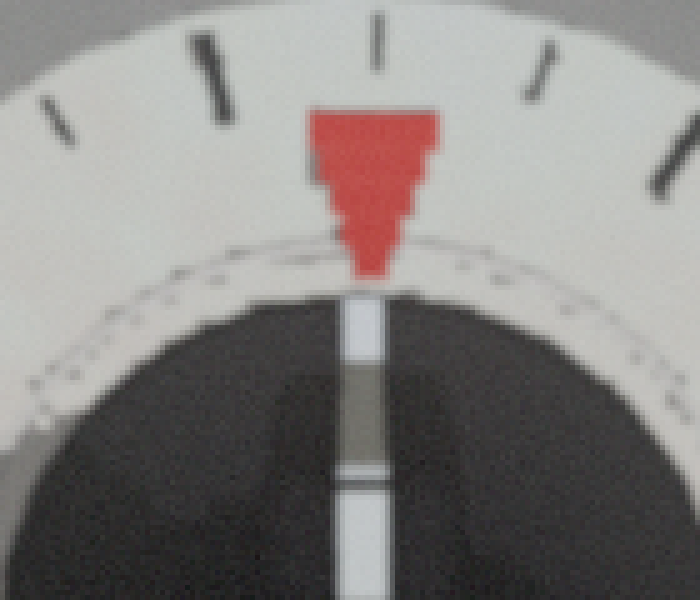

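The pointer line sits at column 363 and the wedge tip at 371, which leaves about 1° clockwise. I'll nudge it, release and rise.

{"method": "step_arm", "body": {"moves": [0, 0, 0, 0, -0.0055, 0, 0, 0, 0, -0.0055, 0, 0, 0, 0, -0.0055]}}

```text
t: 18.32
tcp_pos: [0.4894, -0.2538, 0.1878]
tool_rot: [0.999, -0.036, 0.001, 0.001]
force: [1.9, -1.0, 7.2]
finger_gap: 0.206
gripper_force: 41.9
```

```bash
cat > chk.py <<'E'
from h import *
d=cam("wrist"); im=d["color"]; hsv=cv2.cvtColor(im,cv2.COLOR_BGR2HSV)
mr=cv2.inRange(hsv,(0,120,80),(10,255,255))|cv2.inRange(hsv,(172,120,80),(180,255,255)); mr[:,:280]=0;mr[:,370:]=0;mr[:90]=0;mr[200:]=0
v,u=np.nonzero(mr); b=v.max(); print("wedge tip",u[v>=b-3].mean(),b,"all",u.mean(),"top",u[v<=v.min()+3].mean(),v.min())
g=cv2.cvtColor(im,cv2.COLOR_BGR2GRAY)
for r in range(b+6,b+22,3):
    row=g[r,int(u.mean())-15:int(u.mean())+15].astype(float); w=np.clip(row-100,0,None); print(r,(w*np.arange(len(row))).sum()/max(w.sum(),1)+int(u.mean())-15)
cv2.imwrite("pics/chk.png",cv2.resize(im[b-50:b+70,250:390],(700,600),interpolation=cv2.INTER_NEAREST))
E
python3 chk.py
```

```text
wedge tip 322.1304347826087 174 all 322.34412955465586 top 322.5 143
180 321.6133162612036
183 321.95994832041345
186 322.0118733509235
189 322.1693989071038
192 322.0537313432836
195 322.11392405063293
```

Aligned to within 0.1 px. Releasing and rising.

{"method": "step_arm", "body": {"moves": [0.35, 0, 0, 0, 0, 0.5, 0, 0, 0, 0, 0.65, 0, 0, 0, 0, 0.65, 0, 0, 0, 0, 0.65, 0, 0, 0.1, 0, 0.65, 0, 0, 0.3, 0, 0.65, 0, 0, 0.55, 0, 0.65, 0, 0, 0.67, 0, 0.65, 0, 0, 0.67, 0, 0.65, 0, 0, 0.67, 0]}}

```text
t: 19.62
tcp_pos: [0.4884, -0.2525, 0.3197]
tool_rot: [0.999, -0.036, -0.001, -0.001]
force: [0.1, -0.2, 0.0]
finger_gap: 0.651
gripper_force: 0.0
```

```bash
python3 chk.py; python3 -c "
from h import *
s=manip.sense(); print(s['t'],s['tcp_pos'],s['force'])"
```

```text
wedge tip 323.5 140 all 323.504347826087 top 323.3777777777778 125
146 321.04158790170135
149 323.5426497277677
152 323.6777777777778
155 323.6829268292683
158 323.7162162162162
161 323.71404958677687
19.675 [ 0.48832558 -0.25250343  0.31933767] [-0.04160754 -0.56878926 -0.64664644]
```

View pics/chk.png

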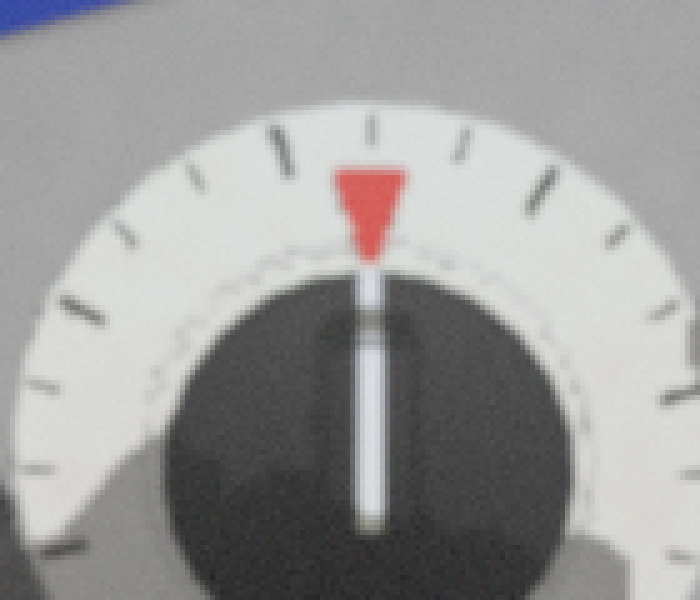

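The pointer at column 370 is right on the wedge tip, and the robot is clear of everything. Handing in.

```bash
python3 -c "
from station import manip
print(manip.sign_off())"
```

```text
the job is handed in; nothing more can be done
None
```

I lifted the guard bar out level and set it down flat in the grey tray, turned the knob clockwise until its pointer was on the red mark, let go without touching the screwdriver or circuit board, and handed the job in at about 20 s.

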